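# Feel for the hidden catch and release the plate carrier

### The arm

A 6-joint arm with a two-finger parallel gripper is mounted at the origin on the work surface. World frame = base frame: x ahead of the robot, y to its left, z up, the work surface at z = 0. Lengths are in m, angles in rad, forces in N, time in s.
With the tool pointing down it reaches from about 0.25 to 0.85 m from the base axis. Payload 12.5 kg.
Tool frame: the origin (TCP) lies at the very end of the fingers, on their centre line; the grasp point (between the pads) lies arm.hold_point_z behind it (arm.hold_point_z is the distance from the TCP to the grasp point, in m); z points along the fingers, y is the line along which they close (so a half turn about z gives the same grasp; the last joint's range is limited). The gripper opens to 93 mm and grips with 3 to 60 N. Pads are 15 mm wide; open, the fingers measure 128 mm over their backs; the gripper's body (75 mm by 188 mm) begins 65 mm behind the grasp point.
Start: joints at [1.227, 0.351, 1.652, -0, 1.139, -0.085], TCP at [0.141, 0.532, 0.219] pointing down, gripper open.
Joint ranges: [-2.75, 2.75], [-0.79, 2.1], [0.01, 2.65], [-1.57, 4.71], [0.07, 3.14], [-2.87, 2.87]. Speed limits (rad/s): [2.22, 2.22, 2.79, 3.14, 3.14, 3.14].

### API

Orientations are given as a unit quaternion [w, x, y, z].
In Python, from station import arm, grab_frame, calibration gives the robot as it stands. The module is installed in compiled form; this text tells all that it offers.
- The arm moves only by the tool apply_moves, never from a script. Its argument "targets" is a list of rows, each a list of 3 entries, a list of its own where there are three numbers: the shift along the tool's x, y, z in m, then the turn, a rotation vector about the tool's x, y, z in rad, then the opening, from 0 (shut) to 1 (fully open). In form: [[[dx, dy, dz], [ax, ay, az], gripper], ...]. A call has 1 to 10 rows; each row shifts and turns the commanded pose from where the row before left it, along the tool's axes as they then stand; what a row does not reach is not made up. A row lasts 1/8 s, in which the tool goes at most 62.5 mm and 10.7 degrees, less where a joint would pass 70% of its speed; a pose out of reach is approached as far as the arm can. A call with a gripper value outside its range is refused whole. The fingers move at their own pace and stop on an object; "squeeze" is the grip in N (left out, the last holds). Time passes only in rows, so rows that do not move let the fingers close. It gives the time, the measured TCP pose, the force, the opening and the grip force at its end, in the units of the state.
- arm.get_state(): the state, without advancing time (a new reading comes with each control period).
- grab_frame(name): name is "side" or "top" or "wrist"; returns (picture, depth): 480x640x3 uint8, blue, green, red; 480x640 float32, m along the optical axis (not along the pixel's ray), 0 where there is no reading.
- calibration(name): a dict with "fx", "fy", "cx", "cy" (pixels), "k1" (the pictures are not rectified: a ray, as slopes to the right and down, at radius r is drawn at 1 + k1 r^2 times it, then the intrinsics apply), "R" (3x3) and "t" (3): a world point X has camera coordinates R X + t. Camera axes: x right, y down, z forward; pixel columns grow to the right and rows downward; lengths in m; the calibration is good to about 2 mm. A picture is of the moment at which its call begins: read the wrist's pose just before it. calibration takes no time and is no camera call; for the wrist camera it gives the pose at the moment of the call.
- arm.hand_in(): hands the job in; it is judged then, once.
The state is a dict: "clock": time; "qpos": joint angles; "dq": joint speeds; "tau": joint torques, N m; "ee_pos": TCP position; "tool_rot": TCP orientation; "wrist_force": force on the tool from outside, world axes, zero at the start; "wrist_torque": the same for the moment, N m; "opening": finger opening in m; "grip_force": force on a finger pad.
Only numpy, scipy, OpenCV 4.12 (cv2) and the standard library are available. Lean on these libraries where they do the work, as an engineer would, in place of code of your own. Each camera call takes 0.05 s, during which the arm holds its last target. There are 200 camera calls.

### The job

Release the plate carrier of the low white incubator: starting near either end of the grey finger rail on its top front edge, run a fingertip lightly along the rail until it finds the notch, then press down the catch inside the notch so that the carrier springs fully out. Touch gently, without ramming or leaning hard on the incubator, grasp nothing, leave everything else where it stands, and finish with the hand clear.

Things in the scene. Friction and masses are not known exactly. Their poses are not given: they have to be found in the camera images.
- incubator: Low white plate incubator, fixed to the bench, 280 deep (x) x 400 wide (y) x 120 mm tall. Origin: centre of its underside, on the bench. x points to its back (away from the robot), y to its left, z up. A raised grey finger rail with a level top runs along its whole top front edge: x -140 to -104 mm, y -200 to +200 mm, top at z = 120 mm; the deck behind it is 16 mm lower.
- rail_mid (a point): Middle of the rail's top (x = -122, y = 0, z = 120 mm of the incubator); NOT the notch. The notch is a square gap, 44 mm long along y, through the rail's full 36 mm depth, open upward and to the front. Its centre lies anywhere from 56 mm right to 56 mm left of this point; it is not reported and must be felt or seen. Elsewhere the rail is rigid and smooth (friction about 0.6).
- edge_right (a point): Point on the middle line of the rail's top, 40 mm short of the rail's right (-y) end, z = 120 mm; axes as the incubator's.
- edge_left (a point): Point on the middle line of the rail's top, 40 mm short of the rail's left (+y) end, z = 120 mm; axes as the incubator's.
- catch (a joint): Release catch, the floor of the notch (same grey plastic, 42 long x 36 mm deep), its top 8 mm below the rail's top. Value: how far it is pressed straight down (m), 0 at rest, 0.007 at its stop. Spring: 2 N to start, about 5 to 6 N at the stop. It frees the carrier when 4 to 5 mm down, and rises again when let go.
- carrier (a joint): How far the plate carrier (156 mm wide white front, a 96-well plate on it) stands out of the incubator's front, towards the robot (m): 0 shut, 0.05 fully out. Latched it reads 0 to 0.001; once freed, a spring drives it out 50 mm in about half a second and keeps it there. It moves level, under the rail, below z = 66 mm.
- cup_a: Clear plastic sample cup, 66 mm wide, 70 mm tall, on the bench in front of the incubator's left part; loose, not to be disturbed. Origin: centre of its underside.
- cup_b: Clear plastic sample cup, 66 mm wide, 70 mm tall, standing on the incubator's deck, well behind the finger rail; loose, not to be disturbed. Origin: centre of its underside.
- jar: Amber glass jar, 60 mm wide, 80 mm tall, on the bench in front of the incubator's right part; loose, not to be disturbed. Origin: centre of its underside.
- beaker: Glass beaker, 72 mm wide, 100 mm tall, left of the incubator; loose, not to be disturbed. Origin: centre of its underside.
- tip_box: Closed blue pipette-tip box, 120 x 85 x 60 mm, right of the incubator; loose, not to be disturbed. Origin: centre of its underside.
- orange: An orange, 76 mm wide, 72 mm tall, left of the incubator; loose, not to be disturbed. Origin: centre of its underside.
- reagent: White plastic bottle, 60 mm wide, 130 mm tall, right of the incubator; loose, not to be disturbed. Origin: centre of its underside.

How it is judged:
On the way, in this order (a step that is already met when the one before it is completed fails the run):
1. a fingertip touches the rail near one of its ends (within 45 mm, seen from above, of one of the two end points), the carrier still shut (contact force between the fingers and incubator above 0.3 N and (horizontal distance between the grasp point and edge_left below 0.045 m or horizontal distance between the grasp point and edge_right below 0.045 m) and value of joint carrier below 0.004 m and value of joint catch below 0.002 m), for 0.05 s.
2. a fingertip touches the rail in its middle part (more than 55 mm from both end points), the catch not yet pressed (contact force between the fingers and incubator above 0.3 N and horizontal distance between the grasp point and edge_left above 0.055 m and horizontal distance between the grasp point and edge_right above 0.055 m and value of joint carrier below 0.004 m and value of joint catch below 0.002 m), for 0.05 s.
3. the fingers press the catch at least 4 mm down (contact force between the fingers and incubator above 0.3 N and value of joint catch above 0.004 m), for 0.02 s.
At the end, for the whole second after the job is handed in: The carrier stands at least 45 mm out and at rest, the catch has risen again (less than 2 mm down), and the cups, bottles and other loose things are at rest (value of joint carrier above 0.045 m and value of joint catch below 0.002 m and velocity of joint carrier below 0.01 m/s and linear speed of each of cup_a, cup_b, jar, beaker, tip_box, orange, reagent below 0.03 m/s); the robot touches nothing.
It fails at once if the arm or fingers press on the incubator with more than 60 N (contact force between any of the arm, the fingers and incubator above 60 N).
It fails at once if a loose thing is moved more than 15 mm or lifted (distance of any of cup_a, cup_b, jar, beaker, tip_box, orange, reagent from where it was at the start of the episode above 0.015 m).
It also fails if it takes over 51 s, if anything falls off the work surface, if the arm or the gripper's body presses on something with over 40 N, if the wrist force passes 120 N, or if a joint passes its speed limit or range.

## Working session

There is one attempt and no reset: what is moved stays moved. The work goes in short steps, Python scripts to look and compute and a tool call to move; the robot and the scene stay as the last step left them, time stands still between calls to the robot, and variables do not carry over. Pictures are saved under pics/ and viewed, at most 10 in all, crops included, and the job is handed in when it is done.

Besides the shell and the picture viewer there is one more tool, called as a command line: name --argument value ..., lists and objects as JSON in quotes. apply_moves: Moves the arm, as the interface text tells. Its arguments: {"type":"object","properties":{"targets":{"type":"array"},"squeeze":{"type":"number"}},"required":["targets"]}

```bash
mkdir -p pics; cat > h.py <<'E'
import numpy as np, cv2
from station import arm, grab_frame, calibration
def world(cal,u,v,d):
    K=np.array([[cal['fx'],0,cal['cx']],[0,cal['fy'],cal['cy']],[0,0,1.]])
    p=cv2.undistortPoints(np.array([[[u,v]]],float),K,np.array([cal['k1'],0,0,0.]))[0,0]
    return np.array(cal['R']).T@(np.array([p[0]*d,p[1]*d,d])-np.array(cal['t']))
E
python3 - <<'E'
from h import *
s=arm.get_state(); print(s, arm.hold_point_z)
for n in('top','side'):
    im,d=grab_frame(n); cv2.imwrite(f'pics/{n}0.png',im); np.save(f'pics/{n}0.npy',d); print(n,calibration(n))
E
```

```text
{'clock': 0.0, 'qpos': array([ 1.22738937e+00,  3.51234983e-01,  1.65241254e+00,  2.31521629e-05,
        1.13909398e+00, -8.46012795e-02]), 'dq': array([ 0.00148075,  0.00083685, -0.00042164,  0.00013465,  0.00064342,
        0.00050928]), 'tau': array([ 6.71760918e-04, -4.97334802e+01, -2.85251552e+01,  6.98763784e-02,
        2.58242298e-02, -8.09358698e-05]), 'ee_pos': array([0.14061566, 0.53137192, 0.2181065 ]), 'tool_rot': array([-1.32264719e-04,  1.29046787e-01,  9.91638340e-01, -5.59089585e-04]), 'wrist_force': array([-0.22303199,  0.90834005, -0.36474845]), 'wrist_torque': array([ 0.00202355,  0.03561196, -0.00205049]), 'grip_force': 0.0, 'opening': 0.09279600587880156} 0.0188
top {'fx': 482.7194679286279, 'fy': 482.7194679286279, 'cx': 319.97974756467136, 'cy': 238.91944283781464, 'k1': -0.12267124872180764, 'R': array([[-0.02642619, -0.99963173,  0.00616975],
       [-0.98939656,  0.02527287, -0.1430235 ],
       [ 0.1428149 , -0.00988389, -0.98970006]]), 't': array([0.00499683, 0.58645723, 1.10269859])}
side {'fx': 624.0965200058309, 'fy': 624.0965200058309, 'cx': 315.8809725601456, 'cy': 240.12097960545555, 'k1': -0.10913389114035005, 'R': array([[ 0.75014505, -0.66104674, -0.01730901],
       [-0.33779106, -0.36055458, -0.86942372],
       [ 0.56848888,  0.65804073, -0.49376391]]), 't': array([-0.41065514,  0.25873888,  1.32131563])}
```

View pics/top0.png

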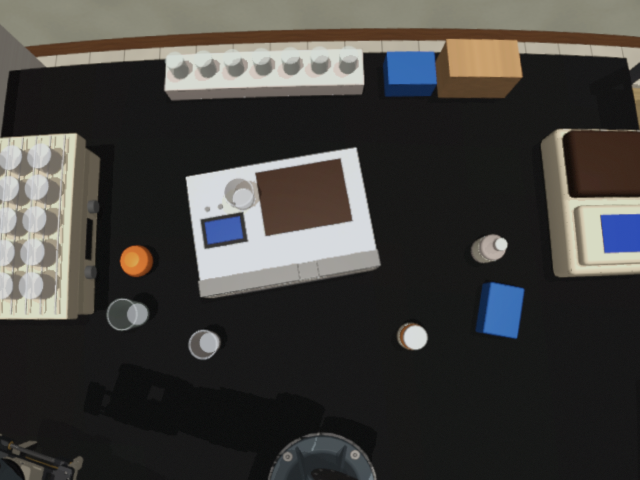

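View pics/side0.png

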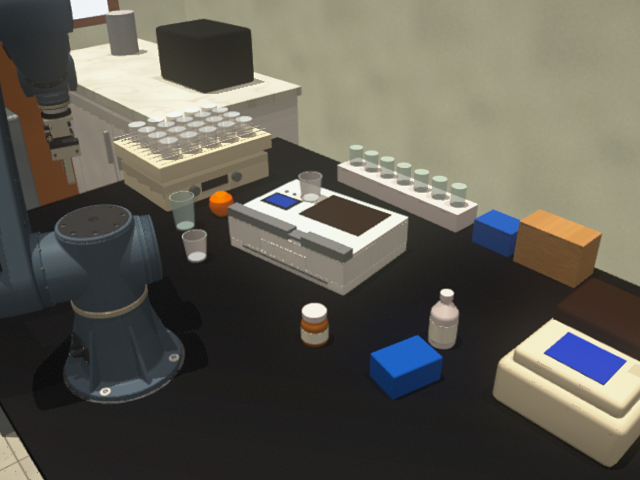

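The top picture shows the rail from (200,290) to (379,262) with the notch near (308,270). The side picture shows it near (293,238). I'll enlarge the rail.

```bash
python3 - <<'E'
from h import *
im=cv2.imread('pics/top0.png')[235:310,190:390]
cv2.imwrite('pics/c1.png',cv2.resize(im,None,fx=4,fy=4,interpolation=cv2.INTER_CUBIC))
E
```

```text
(no output)
```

View pics/c1.png

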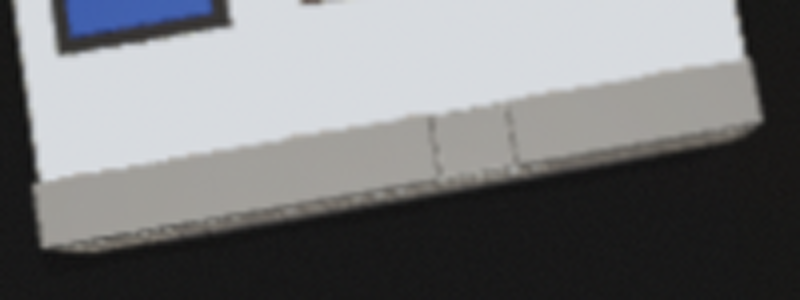

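The crop shows the rail top's corners at (34,184), (42,246), (748,60) and (761,122). The notch's sides are at x of about 430–440 and 510–518.

```bash
python3 - <<'E'
from h import *
from scipy.spatial.transform import Rotation as Ro
c=calibration('top'); D=np.load('pics/top0.npy')
def pl(x,y,z):
    u,v=190+(x+.5)/4-.5,235+(y+.5)/4-.5
    o=-np.array(c['R']).T@c['t']; p=world(c,u,v,1.); return o+(p-o)*(z-o[2])/(p[2]-o[2]),(u,v)
P={}
for n,x,y in [('LB',34,184),('LF',42,246),('RB',748,60),('RF',761,122),('nLB',430,117),('nLF',440,177),('nRB',510,105),('nRF',518,165)]:
    P[n]=pl(x,y,.12)[0]; print(n,P[n].round(4))
L=(P['LB']+P['LF'])/2;R=(P['RB']+P['RF'])/2;m=(L+R)/2
y=(L-R);print('len',np.linalg.norm(y),'depth',np.linalg.norm(P['LB']-P['LF']),np.linalg.norm(P['RB']-P['RF']));y/=np.linalg.norm(y)
nL=(P['nLB']+P['nLF'])/2;nR=(P['nRB']+P['nRF'])/2
print('yaw',np.arctan2(-y[0],y[1]),'mid',m,'eL',m+.16*y,'eR',m-.16*y,'notch',(nL-m)@y,(nR-m)@y)
for x,yy in [(200,190),(640,115),(475,145)]:
    q,(u,v)=pl(x,yy,.12); print(world(c,u,v,D[round(v),round(u)]).round(4))
# cups/others from top: rough depth
for n,u,v in [('cupa',204,342),('jar',413,337),('cupb',238,190),('orange',137,260)]: print(n,world(c,u,v,D[v,u]).round(3))
s=arm.get_state();q=s['tool_rot'];M=Ro.from_quat(np.r_[q[1:],q[0]]).as_matrix();print(M.round(3))
E
```

```text
LB [0.4894 0.2607 0.12  ]
LF [0.4554 0.2561 0.12  ]
RB [ 0.5481 -0.1338  0.12  ]
RF [ 0.5136 -0.1395  0.12  ]
nLB [0.5212 0.0421 0.12  ]
nLF [0.4881 0.0373 0.12  ]
nRB [ 0.5266 -0.0019  0.12  ]
nRF [ 0.4936 -0.0054  0.12  ]
len 0.399355296418729 depth 0.03433395211060883 0.034956606661855544
yaw 0.1468579779416295 mid [0.50163482 0.06084843 0.12      ] eL [0.47822192 0.21912615 0.12      ] eR [ 0.52504773 -0.09742929  0.12      ] notch -0.0213558121214523 -0.06507393828419313
[0.4843 0.1692 0.1172]
[ 0.5192 -0.073   0.1205]
[0.5057 0.0179 0.1131]
cupa [0.349 0.275 0.003]
jar [ 0.352 -0.214  0.078]
cupb [0.694 0.174 0.107]
orange [0.544 0.419 0.069]
[[-0.967  0.256 -0.   ]
 [ 0.256  0.967 -0.001]
 [ 0.    -0.001 -1.   ]]
```

apply_moves --targets '[[[0, 0, 0], [0, 0, 0.1666], 0], [[0, 0, 0], [0, 0, 0.1666], 0], [[0, 0, 0], [0, 0, 0.1666], 0], [[0, 0, 0], [0, 0, 0.1666], 0], [[0, 0, 0], [0, 0, 0.1666], 0], [[0, 0, 0], [0, 0, 0.1666], 0], [[0, 0, 0], [0, 0, 0.1666], 0]]' --squeeze 5

```text
clock: 0.98
ee_pos: [0.1407, 0.5315, 0.2183]
tool_rot: [0.0, 0.656, 0.755, -0.0]
wrist_force: [0.1, 0.6, -0.1]
opening: 0.0276
grip_force: 0.0
```

apply_moves --targets '[[[-0.0358, 0.0288, 0], [0, 0, 0], 0], [[-0.0358, 0.0288, 0], [0, 0, 0], 0], [[-0.0358, 0.0288, 0], [0, 0, 0], 0], [[-0.0358, 0.0288, 0], [0, 0, 0], 0], [[-0.0358, 0.0288, 0], [0, 0, 0], 0], [[-0.0358, 0.0288, 0], [0, 0, 0], 0], [[-0.0358, 0.0288, 0], [0, 0, 0], 0], [[-0.0358, 0.0288, 0], [0, 0, 0], 0], [[-0.0358, 0.0288, 0], [0, 0, 0], 0], [[-0.0358, 0.0288, 0], [0, 0, 0], 0]]'

```text
clock: 2.22
ee_pos: [0.4785, 0.2181, 0.2185]
tool_rot: [-0.0, 0.654, 0.757, -0.0]
wrist_force: [1.0, 0.9, -0.2]
opening: 0.0006
grip_force: 0.0
```

```bash
cat > st.py <<'E'
from h import *
from scipy.spatial.transform import Rotation as Ro
s=arm.get_state();q=s['tool_rot'];M=Ro.from_quat(np.r_[q[1:],q[0]]).as_matrix()
m=np.array([.5016,.0608,.12]);y=np.array([-.1463,.9892,0]);x=np.array([.9892,.1463,0]);e=s['ee_pos']-m
print(M.round(4).tolist(),'s,x,z',e@y,e@x,e[2],'t',s['clock'],s['wrist_force'].round(2),s['opening'],s['qpos'].round(2))
E
python3 st.py
```

```text
[[-0.1452, 0.9894, -0.0004], [0.9894, 0.1452, -0.0001], [-0.0, -0.0004, -1.0]] s,x,z 0.15896466853462174 0.0002064782605455347 0.09845382966076865 t 2.225 [ 0.97  0.87 -0.21] 0.0005925913197655501 [0.34 0.31 1.71 0.   1.12 0.19]
```

apply_moves --targets '[[[0, 0, 0.03], [0, 0, 0], 0], [[0, 0, 0.03], [0, 0, 0], 0], [[0, 0, 0.02], [0, 0, 0], 0], [[0, 0, 0.01], [0, 0, 0], 0], [[0, 0, 0.004], [0, 0, 0], 0], [[0, 0, 0], [0, 0, 0], 0]]'

```text
clock: 2.98
ee_pos: [0.4779, 0.2194, 0.125]
tool_rot: [0.0, 0.654, 0.757, 0.0]
wrist_force: [-0.2, 0.1, -0.1]
opening: 0.0002
grip_force: 0.0
```

apply_moves --targets '[[[0, 0, 0.001], [0, 0, 0], 0], [[0, 0, 0.001], [0, 0, 0], 0], [[0, 0, 0.001], [0, 0, 0], 0], [[0, 0, 0], [0, 0, 0], 0]]'

```text
clock: 3.48
ee_pos: [0.4776, 0.2193, 0.1216]
tool_rot: [-0.0, 0.654, 0.757, -0.0]
wrist_force: [0.0, -0.1, 0.7]
opening: 0.0006
grip_force: 0.0
```

apply_moves --targets '[[[0, 0, 0.0005], [0, 0, 0], 0], [[0, 0, 0.0005], [0, 0, 0], 0], [[0, 0, 0], [0, 0, 0], 0]]'

```text
clock: 3.85
ee_pos: [0.4777, 0.2193, 0.1206]
tool_rot: [-0.0, 0.654, 0.757, -0.0]
wrist_force: [-0.6, -0.3, 0.7]
opening: 0.0004
grip_force: 0.0
```

apply_moves --targets '[[[0, 0, 0.0005], [0, 0, 0], 0], [[0, 0, 0], [0, 0, 0], 0]]'

```text
clock: 4.1
ee_pos: [0.4777, 0.2193, 0.1201]
tool_rot: [-0.0, 0.654, 0.757, -0.0]
wrist_force: [0.1, -0.5, -0.4]
opening: 0.0006
grip_force: 0.0
```

apply_moves --targets '[[[0, 0, 0.0005], [0, 0, 0], 0], [[0, 0, 0], [0, 0, 0], 0]]'

```text
clock: 4.35
ee_pos: [0.4777, 0.2193, 0.12]
tool_rot: [0.0, 0.654, 0.757, 0.0]
wrist_force: [-1.4, -1.3, 5.2]
opening: 0.0009
grip_force: 2.4
```

apply_moves --targets '[[[0, 0, 0.0004], [0, 0, 0], 0], [[0, 0, 0], [0, 0, 0], 0]]'

```text
clock: 4.6
ee_pos: [0.4777, 0.2193, 0.12]
tool_rot: [0.0, 0.654, 0.757, 0.0]
wrist_force: [-3.6, -2.0, 9.8]
opening: 0.0005
grip_force: 4.8
```

apply_moves --targets '[[[-0.004, 0, -0.0003], [0, 0, 0], 0], [[-0.008, 0, 0], [0, 0, 0], 0], [[-0.008, 0, 0], [0, 0, 0], 0], [[-0.008, 0, 0], [0, 0, 0], 0], [[-0.008, 0, 0], [0, 0, 0], 0], [[-0.008, 0, 0], [0, 0, 0], 0], [[-0.008, 0, 0], [0, 0, 0], 0], [[-0.008, 0, 0], [0, 0, 0], 0], [[-0.004, 0, 0], [0, 0, 0], 0]]'

```text
clock: 5.72
ee_pos: [0.4874, 0.156, 0.12]
tool_rot: [0.0, 0.654, 0.757, 0.001]
wrist_force: [-1.0, 5.5, 6.5]
opening: 0.0003
grip_force: 3.5
```

```bash
python3 st.py
```

```text
[[-0.1447, 0.9895, 0.0011], [0.9895, 0.1447, 0.0011], [0.0009, 0.0013, -1.0]] s,x,z 0.0962077816342414 -8.519657114329229e-05 2.8388141680046886e-05 t 5.725 [-0.95  5.49  6.49] 0.00031576582241531935 [0.22 0.41 1.84 0.   0.89 0.07]
```

apply_moves --targets '[[[-0.01, 0, 0], [0, 0, 0], 0], [[-0.01, 0, 0], [0, 0, 0], 0], [[-0.01, 0, 0], [0, 0, 0], 0], [[-0.01, 0, 0], [0, 0, 0], 0], [[-0.01, 0, 0], [0, 0, 0], 0], [[-0.01, 0, 0], [0, 0, 0], 0], [[-0.01, 0, 0], [0, 0, 0], 0], [[-0.01, 0, 0], [0, 0, 0], 0], [[-0.01, 0, 0], [0, 0, 0], 0]]'

```text
clock: 6.85
ee_pos: [0.5005, 0.0672, 0.1202]
tool_rot: [0.0, 0.654, 0.757, 0.001]
wrist_force: [-1.0, 8.4, 9.4]
opening: 0.0005
grip_force: 4.9
```

```bash
python3 st.py
```

```text
[[-0.1448, 0.9895, 0.0013], [0.9895, 0.1448, 0.0015], [0.0013, 0.0015, -1.0]] s,x,z 0.006463823665096769 -0.00014453257311384545 0.0002483965426406526 t 6.85 [-1.05  8.44  9.37] 0.00048283558002079776 [ 0.04  0.4   1.86  0.    0.88 -0.11]
```

apply_moves --targets '[[[-0.006, 0, -0.0003], [0, 0, 0], 0], [[-0.006, 0, 0], [0, 0, 0], 0], [[-0.006, 0, 0], [0, 0, 0], 0]]'

```text
clock: 7.22
ee_pos: [0.5029, 0.0492, 0.1203]
tool_rot: [-0.0, 0.654, 0.757, 0.001]
wrist_force: [-1.3, 6.3, 7.5]
opening: 0.0003
grip_force: 3.6
```

apply_moves --targets '[[[-0.006, 0, 0], [0, 0, 0], 0], [[-0.006, 0, 0], [0, 0, 0], 0]]'

```text
clock: 7.48
ee_pos: [0.5046, 0.0373, 0.1202]
tool_rot: [-0.0, 0.654, 0.757, 0.001]
wrist_force: [-1.2, 5.6, 6.8]
opening: 0.0005
grip_force: 3.2
```

apply_moves --targets '[[[-0.006, 0, 0], [0, 0, 0], 0], [[-0.006, 0, 0], [0, 0, 0], 0], [[0, 0, 0], [0, 0, 0], 0]]'

```text
clock: 7.85
ee_pos: [0.506, 0.0248, 0.1196]
tool_rot: [-0.0, 0.654, 0.757, -0.0]
wrist_force: [-0.1, 1.1, -0.4]
opening: 0.0004
grip_force: 0.0
```

```bash
python3 st.py
```

```text
[[-0.1447, 0.9895, -0.0005], [0.9895, 0.1447, -0.0003], [-0.0002, -0.0005, -1.0]] s,x,z -0.036258875662142614 -0.0009112465660889893 -0.0004051805481125742 t 7.85 [-0.07  1.15 -0.36] 0.00044459748627635265 [-0.04  0.41  1.85 -0.    0.88 -0.19]
```

The contact force vanished at s ≈ -36 mm, which agrees with the notch seen in the picture. I'll centre the finger and press.

apply_moves --targets '[[[-0.007, 0.001, 0], [0, 0, 0], 0], [[0, 0, 0.002], [0, 0, 0], 0], [[0, 0, 0.002], [0, 0, 0], 0], [[0, 0, 0.002], [0, 0, 0], 0], [[0, 0, 0.001], [0, 0, 0], 0], [[0, 0, 0.001], [0, 0, 0], 0], [[0, 0, 0.001], [0, 0, 0], 0], [[0, 0, 0], [0, 0, 0], 0]]'

```text
clock: 8.85
ee_pos: [0.5081, 0.0187, 0.1109]
tool_rot: [-0.0, 0.654, 0.757, 0.0]
wrist_force: [-2.0, 0.7, 5.1]
opening: 0.0005
grip_force: 1.9
```

apply_moves --targets '[[[0, 0, 0.001], [0, 0, 0], 0], [[0, 0, 0.001], [0, 0, 0], 0], [[0, 0, 0.001], [0, 0, 0], 0], [[0, 0, 0.001], [0, 0, 0], 0], [[0, 0, 0], [0, 0, 0], 0]]'

```text
clock: 9.48
ee_pos: [0.5082, 0.0187, 0.1068]
tool_rot: [-0.0, 0.654, 0.757, 0.0]
wrist_force: [-1.1, 1.0, 3.8]
opening: 0.0007
grip_force: 1.9
```

apply_moves --targets '[[[0, 0, 0.0006], [0, 0, 0], 0], [[0, 0, 0], [0, 0, 0], 0], [[0, 0, 0], [0, 0, 0], 0], [[0, 0, -0.005], [0, 0, 0], 0], [[0, 0, -0.01], [0, 0, 0], 0], [[0, 0, -0.03], [0, 0, 0], 0], [[0, 0, -0.04], [0, 0, 0], 0], [[0, 0, -0.04], [0, 0, 0], 0], [[0, 0, 0], [0, 0, 0], 0]]'

```text
clock: 10.6
ee_pos: [0.5095, 0.0184, 0.2344]
tool_rot: [0.002, 0.654, 0.757, 0.002]
wrist_force: [0.4, -0.2, -0.2]
opening: 0.0005
grip_force: 0.0
```

```bash
python3 - <<'E'
from h import *
im,d=grab_frame('side'); cv2.imwrite('pics/side1.png',im)
print(arm.get_state()['wrist_force'])
E
```

```text
[-0.16914625  0.04263365 -0.16031176]
```

View pics/side1.png

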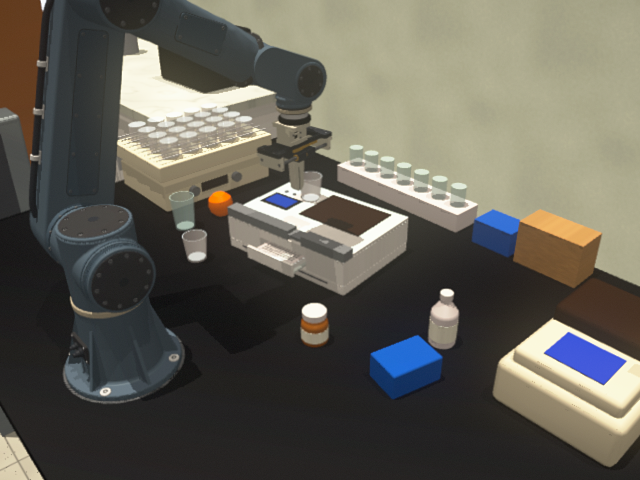

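The carrier stands out at about (275,258), the loose things haven't moved, and the hand is clear. I'll let it settle and check how far the carrier is out.

apply_moves --targets '[[[0, 0, 0], [0, 0, 0], 0], [[0, 0, 0], [0, 0, 0], 0], [[0, 0, 0], [0, 0, 0], 0], [[0, 0, 0], [0, 0, 0], 0]]'

```text
clock: 11.15
ee_pos: [0.5081, 0.0186, 0.2309]
tool_rot: [-0.0, 0.654, 0.757, -0.0]
wrist_force: [-0.6, -0.1, -0.4]
opening: 0.0001
grip_force: 0.0
```

```bash
python3 - <<'E'
from h import *
im,d=grab_frame('side'); c=calibration('side')
m=np.array([.5016,.0608,.12]);y=np.array([-.1463,.9892,0]);x=np.array([.9892,.1463,0])
P=np.array([world(c,u,v,d[v,u])-m for v in range(225,290) for u in range(235,315) if d[v,u]>0])
k=(abs(P@y)<.078)&(P[:,2]>-.1)&(P[:,2]<-.05)
print('front of carrier relative to rail front', np.percentile(P[k]@x+.018,[0,1,5,20,50]).round(4))
E
```

```text
front of carrier relative to rail front [-0.0572 -0.0555 -0.0541 -0.0518 -0.0314]
```

The carrier is about 50 mm out, so I'm handing in.

```bash
python3 -c "
from station import arm; print(arm.hand_in())"
```

```text
the job is handed in; nothing more can be done
None
```

I slid the fingertip from the rail's left end to the notch and pressed the catch. The carrier sprang out to about 50 mm by the side camera, the hand is clear and nothing else appears to have moved; the job is handed in, but no verdict came back.

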